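Try the spring clip of the red practice plate

ROBOT

A 6-joint arm with a two-finger parallel gripper is mounted at the origin on the work surface. World frame = base frame: x ahead of the robot, y to its left, z up, the work surface at z = 0. Lengths are in mm, angles in degrees, forces in N, time in s.
With the tool pointing down it reaches from about 350 to 850 mm from the base axis. Payload 8.1 kg.
Tool frame: the origin (TCP) lies midway between the tips of the shut fingers; the grasp point (between the pads) lies 19 mm behind it; x points along the fingers, y is the direction in which the jaws open and shut, and the axes are right-handed (so a half turn about x gives the same grasp; the last joint's range is limited). The gripper opens to 85 mm and grips with 20 to 120 N. Pads are 22 mm wide; open, the fingers measure 114 mm over their backs; the gripper's body (76 mm by 85 mm) begins 54 mm behind the grasp point. The pads swing forward as they close: fully open they stand 13 mm farther back than shut.
Start: joints at [-4.893, 7.471, 85.268, -0, 87.261, -4.893], TCP at [600.004, 0.022, 231.292] pointing down, gripper open.
Joint ranges: [-169.43, 169.43], [-51.17, 129.36], [1.28, 143.12], [-76.62, 256.62], [0, 156.53], [-152.29, 152.29]. Speed limits (degrees/s): [136.94, 136.94, 159.86, 180, 180, 180].

INTERFACE

Orientations are given as [roll, pitch, yaw] about the fixed x, y, z axes, in that order (R = Rz(yaw) Ry(pitch) Rx(roll)).
In Python, from bench import r gives the robot as it stands.
- The arm moves only by the tool move_arm, never from a script. Its argument "deltas" is a list of rows, each a list of 2 entries, a list of its own where there are three numbers: the shift along the tool's x, y, z in mm, then the turn about the tool's x in degrees. A call has 1 to 12 rows; each row is the pose to reach, as a shift and turn from the pose measured when the call began, along the tool's axes at that moment; what a row does not reach only later rows make up. A row lasts 1/8 s, in which the tool goes at most 62.5 mm and 10.7 degrees, less where a joint would pass 70% of its speed; a pose out of reach is approached as far as the arm can. A call with a gripper value outside its range is refused whole. "jaw" is the opening, from -1 (shut) to 1 (fully open), set as the call begins (left out, the last holds). The fingers move at their own pace and stop on an object; "squeeze" is the grip in N (left out, the last holds). Time passes only in rows, so rows that repeat a pose let the fingers close. It gives the time, the measured TCP pose, the force and the opening at its end, in the units of the state.
- r.sense(): the state, without advancing time (a new reading comes with each control period).
- r.snapshot(name): name is "scene" or "side" or "wrist"; returns (picture, depth): 400x640x3 uint8, red, green, blue; 400x640 float32, mm along the optical axis (not along the pixel's ray), 0 where there is no reading.
- r.get_calibration(name): a dict with "fovy" (degrees; the focal length in pixels is half the picture's height over the tangent of half this angle, whatever the lens; pixels are square), "cx", "cy" (the principal point, pixels), "position" and "attitude" of the camera in the world; the wrist camera has in their place "tool_from_camera" (4x4, takes a point from camera to tool coordinates, whose origin is the TCP and whose axes are the tool frame's). Camera axes: x right, y down, z forward; pixel columns grow to the right and rows downward; lengths in mm; the calibration is good to about 2 mm. A picture is of the moment at which its call begins: read the wrist's pose just before it. get_calibration takes no time and is no camera call.
- r.hand_in(): hands the job in, once; it reports no verdict.
The state is a dict: "time": time; "joint_pos": joint angles; "qd": joint speeds; "joint_efforts": joint torques, N m; "tool_pos": TCP position; "tcp_rot": TCP orientation; "ft_force": force on the tool from outside, world axes, zero at the start; "wrist_torque": the same for the moment, N m; "finger_gap": finger opening in mm.
Only numpy, scipy, OpenCV 4.12 (cv2) and the standard library are available. Lean on these libraries where they do the work, as an engineer would, in place of code of your own. Each camera call takes 0.05 s, during which the arm holds its last target. There are 200 camera calls.

TASK

Before the drilling practice, check the clip that holds the red plate: swing it round its pivot screw until its rubber foot presses on the red plate, well in from the edge, leave it there for two seconds, then swing it back out until the foot is beyond the side of its grey holder, so that the plate can be lifted out, and let go. Leave the red plate lying in its holder and do not move the white plate's clip.

Things in the scene. Friction and masses are not known exactly. Their poses are not given: they have to be found in the camera images.
- red_clip: Red plate's clip: steel blade 16 mm wide on a vertical pivot screw, stays where left. Origin on the pivot axis, 52 mm above the table, under the blade; x along the blade, z up. Angle of x from the plate's x, anticlockwise positive: stops +52 (parked) and -43 deg, starts at +29 to +52. Its foot crosses the holder's side at +12, the plate's edge at -21, and is 14 mm inside it at -34.
- red_post (a point): Centre of the top of the red clip's upright round yellow finger post: 14 mm diameter, 40 mm tall, top 95 mm above the table, 70 mm from the pivot axis. Pinch it or push it sideways (0.6 N, some 3 N more at the plate's edge). Straight below hangs a round rubber foot, 20 mm, on a spring: it climbs onto the plate by itself (1 mm) and presses with about 2 N; no pushing down.
- red_plate: Loose red plate 96 x 60 x 8 mm, 80 g, in a recess (rim 4 mm, play 2 mm) of a fixed grey metal holder 20 mm thick. Origin: centre of its underside, 20 mm above the table; x along its length, y towards the pivot side, z up. Pivot axis at x -35, y +55 mm; holder spans x -70 to 70, y -45 to 70 mm. The other holder, with a white plate, is alike.
- white_post (a point): Centre of the top of the yellow finger post (14 mm diameter, top 95 mm above the table) on the white plate's clip: the same clip on the other holder, not to be moved.
Things that resemble listed ones, but are neither listed nor needed, are in the scene too. Leave any blue, green or purple look-alike of the part that bears red_clip alone.

How it is judged:
By the outcome, as a careful person would: the job done as asked, in the order asked, and still so for the second after the job is handed in, with the robot touching nothing.
It also fails if it takes over 42 s, if anything falls off the work surface, if the arm or the gripper's body presses on something with over 40 N, if the wrist force passes 120 N, or if a joint passes its speed limit or range.

## Working session

There is one attempt and no reset: what is moved stays moved. The work goes in short steps, Python scripts to look and compute and a tool call to move; the robot and the scene stay as the last step left them, time stands still between calls to the robot, and variables do not carry over. Pictures are saved under pics/ and viewed, about 8 in all and at most 12, crops included, and the job is handed in when it is done.

Besides the shell and the picture viewer there is one more tool, called as a command line: name --argument value ..., lists and objects as JSON in quotes. move_arm: Moves the arm, as the interface text tells. Its arguments: {"type":"object","properties":{"deltas":{"type":"array","items":{"type":"array"}},"jaw":{"type":"number"},"squeeze":{"type":"number"}},"required":["deltas"]}

```bash
mkdir -p pics; ls
python3 - <<'E'
from bench import r
import cv2
s=r.sense(); print(s)
for n in ("scene","side"):
    p,d=r.snapshot(n); cv2.imwrite(f"pics/{n}0.png",p[:,:,::-1]); 
    import numpy as np; np.save(f"pics/{n}0.npy",d)
    print(r.get_calibration(n))
print(r.get_calibration("wrist"))
E
```

```text
pics
{'time': 0.0, 'joint_pos': array([-4.89315658e+00,  7.51552868e+00,  8.53305024e+01, -1.80631683e-03,
        8.72602867e+01, -4.89429024e+00]), 'qd': array([-0.02360966, -0.12161011,  0.06251557, -0.1600942 ,  0.00897194,
        0.07656564]), 'joint_efforts': array([-1.90700346e-03, -5.69404185e+01, -5.00557995e+01, -2.19391650e-04,
        1.44415747e-02,  7.24149572e-05]), 'tool_pos': array([5.99447880e+02, 5.70637046e-02, 2.30228314e+02]), 'tcp_rot': array([-93.92214016,  89.89366694, 176.07908152]), 'ft_force': array([-0.46366824,  0.260066  , -0.48019423]), 'wrist_torque': array([-0.00073364,  0.04333394, -0.00856443]), 'finger_gap': 85.51579409727343}
{'fovy': 47.12269484396548, 'cx': 316.9904136667461, 'cy': 196.80180729060598, 'position': array([ 818.36349019, -590.36437781, 1053.50577877]), 'attitude': array([-1.46961014e+02, -6.07636708e-02,  3.51312066e+01])}
{'fovy': 43.466962524434855, 'cx': 326.0400939577459, 'cy': 198.30531571673257, 'position': array([323.26915871, 872.02492685, 778.04962985]), 'attitude': array([-126.02974331,    0.837152  , -171.78901702])}
{'fovy': 65.9456071177999, 'cx': 321.42764381870415, 'cy': 196.72182293462004, 'tool_from_camera': array([[-2.97602111e-04, -3.22740724e-01,  9.46487367e-01,
        -1.42381113e+02],
       [ 9.99999943e-01, -2.49868997e-04,  2.29225662e-04,
         5.43214084e-01],
       [ 1.62517393e-04,  9.46487381e-01,  3.22740780e-01,
        -8.31712831e+01],
       [ 0.00000000e+00,  0.00000000e+00,  0.00000000e+00,
         1.00000000e+00]])}
```

View pics/scene0.png

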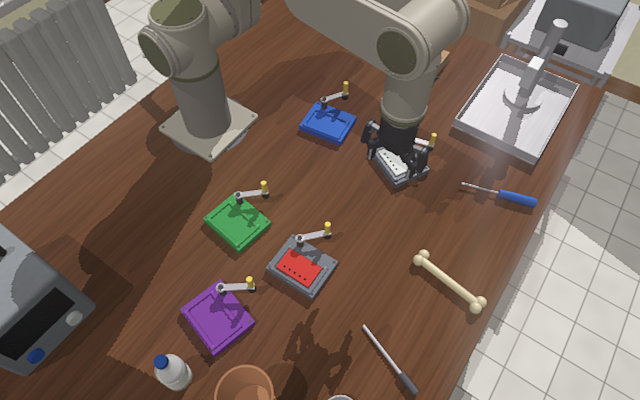

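View pics/side0.png

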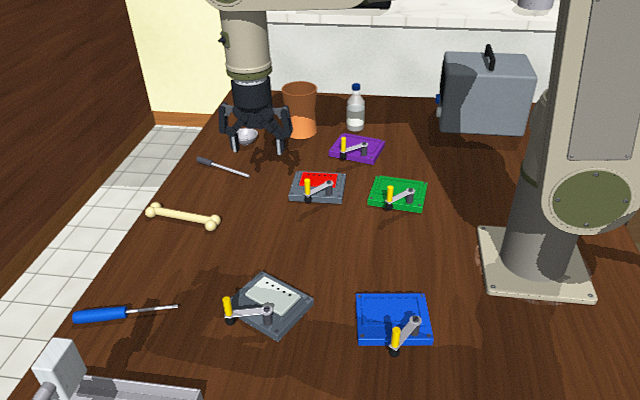

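The grey holder with the red plate is at scene (302,265) and side (318,186). Post candidates in the scene view:
- red (327,228), chosen because it is the one on the grey holder with the red plate
- white (433,138)
- green (264,187)
- blue (346,88)
- purple (249,283)

Next I measure the plate and post.

```bash
cat > h.py <<'E'
import numpy as np, cv2
from scipy.spatial.transform import Rotation as R
from bench import r
def cam(n,s=None):
    c=r.get_calibration(n)
    if n=="wrist":
        T=np.eye(4); T[:3,:3]=R.from_euler("xyz",s["tcp_rot"],degrees=True).as_matrix(); T[:3,3]=s["tool_pos"]
        T=T@c["tool_from_camera"]; M,p=T[:3,:3],T[:3,3]
    else: M,p=R.from_euler("xyz",c["attitude"],degrees=True).as_matrix(),c["position"]
    return M,p,200/np.tan(np.radians(c["fovy"]/2)),c["cx"],c["cy"]
def onplane(C,uv,z):
    M,p,f,cx,cy=C; d=M@[(uv[0]-cx)/f,(uv[1]-cy)/f,1]; return p+d*(z-p[2])/d[2]
def proj(C,P):
    M,p,f,cx,cy=C; q=M.T@(np.asarray(P,float)-p); return q[:2]/q[2]*f+[cx,cy]
def mask(img,lo,hi): return cv2.inRange(cv2.cvtColor(img,cv2.COLOR_RGB2HSV),lo,hi)
def yellow(img): return mask(img,(20,140,90),(34,255,255))
def red(img): return mask(img,(0,180,120),(5,255,255))|mask(img,(176,180,120),(180,255,255))
def blobs(m,amin=15):
    n,l,st,ce=cv2.connectedComponentsWithStats(m); return [(st[i],ce[i],l==i) for i in range(1,n) if st[i][4]>=amin]
E
python3 - <<'E'
from h import *
np.set_printoptions(precision=1,suppress=True)
for n in ("scene","side"):
    img=cv2.imread(f"pics/{n}0.png")[:,:,::-1].copy(); C=cam(n)
    for st,ce,l in blobs(yellow(img)):
        v,u=np.nonzero(l); top=(u[v<=v.min()+3].mean(),v.min()+2.5)
        print(n,"Y",st,onplane(C,top,95))
    for st,ce,l in blobs(red(img),100):
        ys,xs=np.nonzero(l); P=np.array([onplane(C,(x,y),28)[:2] for x,y in zip(xs,ys)])
        rc=cv2.minAreaRect(P.astype(np.float32)); print(n,"R",st,rc); print(cv2.boxPoints(rc))
img=cv2.imread("pics/scene0.png")[190:310,220:360]
cv2.imwrite("pics/c0.png",cv2.resize(img,None,fx=5,fy=5,interpolation=cv2.INTER_CUBIC))
E
```

```text
scene Y [343  81   5  13  47] [297.8 296.6  95. ]
scene Y [429 136   7   9  33] [609.1 256.1  95. ]
scene Y [260 180   7  13  55] [ 322.2 -124.3   95. ]
scene Y [324 221   7  13  49] [ 523.9 -128.8   95. ]
scene Y [246 276   7  12  48] [ 460.7 -346.1   95. ]
side Y [341 137   5  15  68] [ 460.2 -334.7   95. ]
side Y [304 179   6  16  80] [ 523.8 -119.1   95. ]
side Y [387 186   7  16  88] [ 322.4 -113.9   95. ]
side Y [222 296  10  20 152] [604.5 273.7  95. ]
side Y [391 327  10  21 153] [295.5 304.2  95. ]
side R [300 172  37  16 337] ((514.9093017578125, -230.2352752685547), (94.13814544677734, 64.66346740722656), 1.1532601118087769)
[[ 467.2 -198.9]
 [ 468.5 -263.5]
 [ 562.6 -261.6]
 [ 561.3 -197. ]]
```

View pics/c0.png

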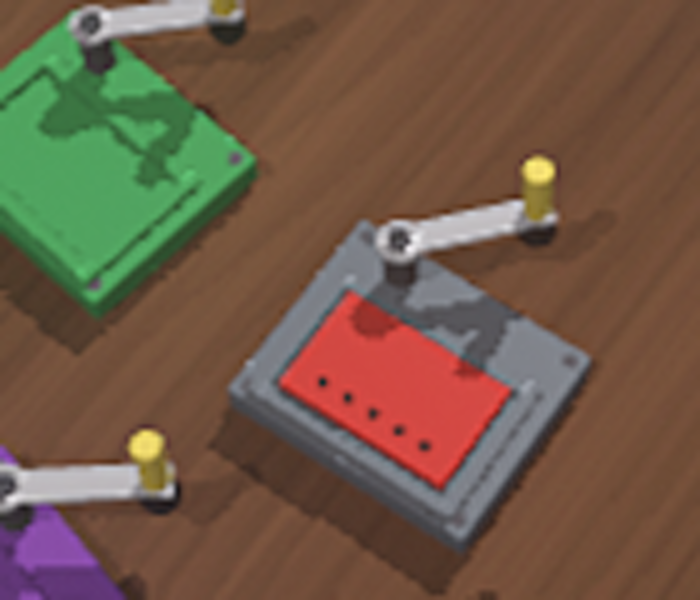

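The crop confirms the red clip: its blade runs from the pivot screw (crop 400,242) to the post top (539,168), and it is on the grey holder with the red plate.

Run:
```python
from h import *
np.set_printoptions(precision=1,suppress=True)
C=cam("scene"); px=lambda c:(220+(c[0]+.5)/5-.5,190+(c[1]+.5)/5-.5)
co=np.array([onplane(C,px(c),28)[:2] for c in [(350,290),(515,392),(440,490),(280,385)]])
ho=np.array([onplane(C,px(c),20)[:2] for c in [(365,221),(592,357),(463,538),(231,390)]])
print(co,ho)
o=co.mean(0); dx=(co[1]+co[2]-co[0]-co[3]); yaw=np.degrees(np.arctan2(dx[1],dx[0]))
dh=(ho[1]+ho[2]-ho[0]-ho[3]); yh=np.degrees(np.arctan2(dh[1],dh[0]))
Rz=lambda a:R.from_euler("z",a,degrees=True).as_matrix()[:2,:2]
oh=ho.mean(0)-Rz(yh)@[0,12.5]
print(o,yaw,oh,yh, np.linalg.norm(co[1]-co[0]),np.linalg.norm(ho[1]-ho[0]))
for a,b in((o,yaw),(oh,yh)): print("pivot",a+Rz(b)@[-35,55])
print("pivot img z62",onplane(C,px((400,242)),62)); post=onplane(C,px((539,170)),95); print("post",post)
```

```text
[[ 466.5 -206.8]
 [ 565.  -204.7]
 [ 564.6 -266.4]
 [ 469.6 -267.4]] [[ 446.4 -168.1]
 [ 583.4 -164.5]
 [ 585.4 -277. ]
 [ 449.  -280.7]]
[ 516.4 -236.3] 0.9199088528036197 [ 516.4 -235.1] 1.5342403382122602 98.49211971166481 137.00418672057785
pivot [ 480.5 -181.9]
pivot [ 479.9 -181. ]
pivot img z62 [ 482.4 -184.7   62. ]
post [ 525.1 -128.3   95. ]
```

```bash
cat >> h.py <<'E'
def plan(P,yw):
    "shift in tool axes to TCP P, and turn about tool x so that tool y points along world angle yw (mod 180)"
    s=r.sense(); M=R.from_euler("xyz",s["tcp_rot"],degrees=True).as_matrix()
    a=np.degrees(np.arctan2(M[1,1],M[0,1])); t=(yw-a+90)%180-90   # world yaw change
    print("t",s["time"],"tcp",s["tool_pos"].round(1),"yaw y",a.round(1),"gap",s["finger_gap"].round(1),"F",s["ft_force"].round(1))
    return (M.T@(np.asarray(P,float)-s["tool_pos"])).round(1), round(-t,1)   # tool x points down
E
python3 -c "
from h import *
print(plan([525,-128,160],140.5), r.sense()['joint_pos'].round(1))"
```

```text
Traceback (most recent call last):
  File "h.py", line 24, in plan
    print("t",s["time"],"tcp",s["tool_pos"].round(1),"yaw y",a.round(1),"gap",s["finger_gap"].round(1),"F",s["ft_force"].round(1))
                                                                              ^^^^^^^^^^^^^^^^^^^^^
AttributeError: 'float' object has no attribute 'round'
```

```bash
sed -i 's/s\["finger_gap"\].round(1)/round(s["finger_gap"],1)/' h.py
python3 -c "
from h import *
print(plan([525,-128,160],140.5), r.sense()['joint_pos'].round(1))"
```

```text
t 0.1 tcp [5.995e+02 1.000e-01 2.304e+02] yaw y 0.0 gap 85.6 F [-0.   0.2  0.1]
(array([ 70.5, -74.4, 128.1]), np.float64(39.5)) [-4.9  7.5 85.3  0.  87.3 -4.9]
```

move_arm --deltas '[[[10,-18,32],10],[[25,-37,64],20],[[45,-56,96],30],[[70,-74,128],39.5],[[70,-74,128],39.5],[[70,-74,128],39.5]]' --jaw 1

```text
time: 0.85
tool_pos: [525.5, -127.7, 160.6]
tcp_rot: [-69.0, 89.9, 161.6]
ft_force: [0.2, 0.0, -0.5]
finger_gap: 84.9
```

Run:
```python
from h import *
print(plan([525,-128,160],140.5))
s=r.sense(); p,d=r.snapshot("wrist"); cv2.imwrite("pics/w0.png",p[:,:,::-1]); C=cam("wrist",s)
for st,ce,l in blobs(yellow(p),100): print(st,ce)
print(proj(C,[525,-128,95]),proj(C,[480.5,-182,60]))
```

```text
t 0.85 tcp [ 525.5 -127.7  160.6] yaw y -39.4 gap 84.9 F [ 0.2  0.  -0.5]
(array([ 0.6, -0.2,  0.6]), np.float64(0.1))
[310 189  20  32 507] [320.01972387 204.89349112]
[142 311  18  15 100] [149.91 317.49]
[320.55151232 213.8849219 ] [320.74215227 270.96018129]
```

View pics/w0.png

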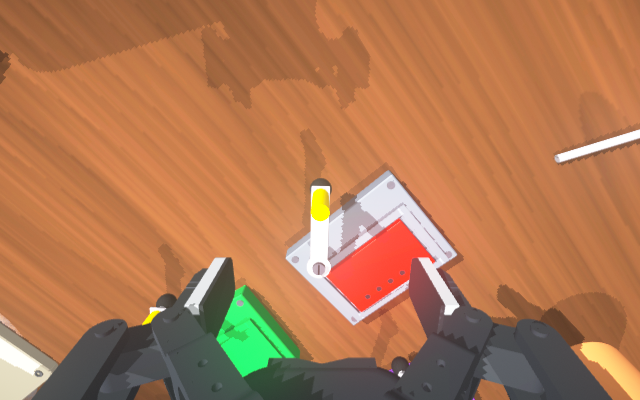

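The wrist view shows the red clip's post top at about (320,213), where predicted, and the pivot at (319,269), with the blade between the jaws. Descending to pinch.

move_arm --deltas '[[[24,0,0],0],[[48,0,0],0],[[72,0,0],0],[[95,0,0],0],[[95,0,0],0],[[95,0,0],0]]'

```text
time: 1.65
tool_pos: [527.2, -127.2, 67.6]
tcp_rot: [112.0, 89.9, -17.3]
ft_force: [0.0, -0.6, 0.5]
finger_gap: 85.2
```

move_arm --deltas '[[[0,0,0],0],[[0,0,0],0],[[0,0,0],0],[[0,0,0],0],[[0,0,0],0],[[0,0,0],0],[[0,0,0],0],[[0,0,0],0]]' --jaw -1 --squeeze 20

```text
time: 2.65
tool_pos: [527.3, -127.3, 67.7]
tcp_rot: [110.5, 89.9, -18.8]
ft_force: [-0.8, 0.2, 3.8]
finger_gap: 13.1
```

Run:
```python
from h import *
np.set_printoptions(precision=1,suppress=True)
print(plan([525,-128,65],140.5))
piv=np.array([480.5,-182]); s=r.sense(); p=s["tool_pos"][:2]; M=R.from_euler("xyz",s["tcp_rot"],degrees=True).as_matrix()
d=p-piv; a0=np.degrees(np.arctan2(d[1],d[0])); print(np.hypot(*d),a0)
for k in range(1,13):
    for off in (0,):
        a=np.radians(a0-7.3*k); q=piv+np.hypot(*d)*np.array([np.cos(a),np.sin(a)])
        print(k,np.degrees(a).round(1),(M.T@np.append(q-p,0)),7.3*k)
```

```text
t 2.65 tcp [ 527.3 -127.3   67.7] yaw y -39.3 gap 13.1 F [-0.8  0.2  3.8]
(array([ 2.7, -1.3,  2. ]), np.float64(0.2))
71.99131977478388 49.46179317702538
1 42.2 [0.  9.1 0.8] 7.3
2 34.9 [ 0.  18.1  2.7] 14.6
3 27.6 [ 0.  26.7  5.8] 21.9
4 20.3 [ 0.  34.9  9.9] 29.2
5 13.0 [ 0.  42.5 15. ] 36.5
6 5.7 [ 0.1 49.4 21.1] 43.8
7 -1.6 [ 0.1 55.4 28. ] 51.1
8 -8.9 [ 0.1 60.6 35.6] 58.4
9 -16.2 [ 0.1 64.7 43.7] 65.7
10 -23.5 [ 0.1 67.8 52.4] 73.0
11 -30.8 [ 0.1 69.7 61.4] 80.3
12 -38.1 [ 0.1 70.5 70.5] 87.6
```

move_arm --deltas '[[[0,4.5,0.2],3.7],[[0,9,0.8],7.3],[[0,13.6,1.7],11],[[0,18.1,2.7],14.6],[[0,22.4,4.1],18.3],[[0,26.7,5.8],21.9],[[0,30.9,7.7],25.6],[[0,34.9,9.9],29.2],[[0,42.5,15],36.5],[[0,49.4,21.1],43.8],[[0,49.4,21.1],43.8],[[0,49.4,21.1],43.8]]'

```text
time: 4.15
tool_pos: [550.3, -175.5, 67.5]
tcp_rot: [7.9, 89.8, -165.2]
ft_force: [-10.0, -1.1, 9.2]
finger_gap: 13.0
```

Run:
```python
from h import *
np.set_printoptions(precision=1,suppress=True)
plan([525,-128,65],95)
piv=np.array([480.5,-182]); s=r.sense(); p=s["tool_pos"][:2]; M=R.from_euler("xyz",s["tcp_rot"],degrees=True).as_matrix()
d=p-piv; a0=np.degrees(np.arctan2(d[1],d[0])); print(np.hypot(*d),a0)
for k in range(1,13):
        t=3.6*k; a=np.radians(a0-t); q=piv+np.hypot(*d)*np.array([np.cos(a),np.sin(a)])
        print(k,np.degrees(a).round(1),(M.T@np.append(q-p,0)),t)
```

```text
t 4.15 tcp [ 550.3 -175.5   67.5] yaw y -83.1 gap 13.0 F [-10.   -1.1   9.2]
70.08068251734505 5.305066931898049
1 1.7 [0.  4.4 0.3] 3.6
2 -1.9 [0.  8.8 0.8] 7.2
3 -5.5 [ 0.  13.1  1.6] 10.8
4 -9.1 [ 0.  17.4  2.7] 14.4
5 -12.7 [ 0.  21.6  4. ] 18.0
6 -16.3 [ 0.  25.7  5.6] 21.6
7 -19.9 [ 0.  29.6  7.5] 25.2
8 -23.5 [ 0.  33.5  9.6] 28.8
9 -27.1 [ 0.  37.2 11.9] 32.4
10 -30.7 [ 0.1 40.8 14.5] 36.0
11 -34.3 [ 0.1 44.2 17.3] 39.6
12 -37.9 [ 0.1 47.4 20.3] 43.2
```

move_arm --deltas '[[[0,4.4,0.3],3.6],[[0,8.8,0.8],7.2],[[0,13.1,1.6],10.8],[[0,17.4,2.7],14.4],[[0,21.6,4],18],[[0,25.7,5.6],21.6],[[0,29.6,7.5],25.2],[[0,33.5,9.6],28.8],[[0,37.2,11.9],32.4],[[0,40.8,14.5],36],[[0,44.2,17.3],39.6],[[0,46.4,19.3],42]]'

```text
time: 5.65
tool_pos: [535.7, -223.4, 67.6]
tcp_rot: [28.9, 89.7, 173.7]
ft_force: [-6.1, 3.7, 8.0]
finger_gap: 12.9
```

Run:
```python
from h import *
plan([525,-128,65],95)
s=r.sense(); d=s["tool_pos"][:2]-[480.5,-182]; print(np.hypot(*d),np.degrees(np.arctan2(d[1],d[0])))
for i,n in enumerate(("scene","side")):
    p,_=r.snapshot(n); c=p[190:310,220:360] if n=="scene" else p[120:240,240:380]
    cv2.imwrite(f"pics/{n}1.png",cv2.resize(c[:,:,::-1],None,fx=4,fy=4))
a=cv2.hconcat([cv2.imread("pics/scene1.png"),cv2.imread("pics/side1.png")]); cv2.imwrite("pics/c1.png",cv2.resize(a,(800,343)))
```

```text
t 5.65 tcp [ 535.7 -223.4   67.6] yaw y -125.2 gap 12.9 F [-6.1  3.7  8. ]
68.98285457498191 -36.87653608345872
```

View pics/c1.png

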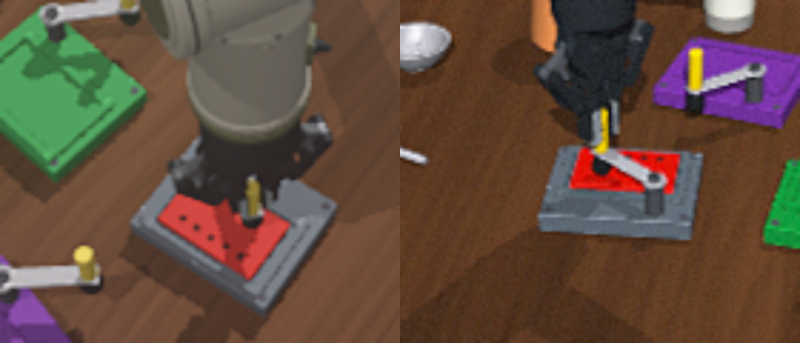

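The side crop shows the foot on the red plate (600,165), inside its edge, and the scene crop agrees: the post is at (252,200). The angle is about -38° relative to the plate. I hold here for 2.5 s before swinging back.

move_arm --deltas '[[[0,0,0],0],[[0,0,0],0],[[0,0,0],0],[[0,0,0],0],[[0,0,0],0],[[0,0,0],0],[[0,0,0],0],[[0,0,0],0],[[0,0,0],0],[[0,0,0],0],[[0,0,0],0],[[0,0,0],0]]'

```text
time: 7.25
tool_pos: [535.3, -223.8, 67.7]
tcp_rot: [34.4, 89.7, 179.2]
ft_force: [-2.8, -0.7, 6.0]
finger_gap: 13.1
```

move_arm --deltas '[[[0,0,0],0],[[0,0,0],0],[[0,0,0],0],[[0,0,0],0],[[0,0,0],0],[[0,0,0],0],[[0,0,0],0],[[0,0,0],0],[[0,0,0],0]]'

```text
time: 8.38
tool_pos: [535.3, -223.7, 67.6]
tcp_rot: [33.7, 89.7, 178.5]
ft_force: [-3.6, -0.3, 4.5]
finger_gap: 13.2
```

Run:
```python
from h import *
np.set_printoptions(precision=1,suppress=True)
plan([525,-128,65],95)
piv=np.array([480.5,-182]); s=r.sense(); p=s["tool_pos"][:2]; M=R.from_euler("xyz",s["tcp_rot"],degrees=True).as_matrix()
d=p-piv; a0=np.degrees(np.arctan2(d[1],d[0])); print(np.hypot(*d),a0)
for k in range(1,13):
        t=-3.6*k; a=np.radians(a0-t); q=piv+70*np.array([np.cos(a),np.sin(a)])
        print(k,np.degrees(a).round(1),(M.T@np.append(q-p,0)),t)
```

```text
t 8.375 tcp [ 535.3 -223.7   67.6] yaw y -125.2 gap 13.2 F [-3.6 -0.3  4.5]
68.8745707507827 -37.29019614155686
1 -33.7 [-0.  -4.4 -1.1] -3.6
2 -30.1 [-0.  -8.7 -0.9] -7.2
3 -26.5 [ -0.  -13.1  -0.4] -10.8
4 -22.9 [ -0.1 -17.4   0.4] -14.4
5 -19.3 [ -0.1 -21.7   1.5] -18.0
6 -15.7 [ -0.1 -25.9   2.9] -21.6
7 -12.1 [ -0.1 -30.    4.5] -25.2
8 -8.5 [ -0.1 -34.    6.3] -28.8
9 -4.9 [ -0.1 -37.8   8.4] -32.4
10 -1.3 [ -0.1 -41.6  10.7] -36.0
11 2.3 [ -0.1 -45.1  13.3] -39.6
12 5.9 [ -0.1 -48.5  16.1] -43.2
```

move_arm --deltas '[[[0,-4.4,-0.8],-3.6],[[0,-8.7,-0.9],-7.2],[[0,-13.1,-0.4],-10.8],[[0,-17.4,0.4],-14.4],[[0,-21.7,1.5],-18],[[0,-25.9,2.9],-21.6],[[0,-30,4.5],-25.2],[[0,-34,6.3],-28.8],[[0,-37.8,8.4],-32.4],[[0,-41.6,10.7],-36],[[0,-45.1,13.3],-39.6],[[0,-48.5,16.1],-43.2]]'

```text
time: 9.88
tool_pos: [550.0, -174.7, 67.6]
tcp_rot: [-9.2, 89.7, 178.9]
ft_force: [-3.2, 1.1, 5.7]
finger_gap: 12.9
```

Run:
```python
from h import *
np.set_printoptions(precision=1,suppress=True)
plan([525,-128,65],95)
piv=np.array([480.5,-182]); s=r.sense(); p=s["tool_pos"][:2]; M=R.from_euler("xyz",s["tcp_rot"],degrees=True).as_matrix()
d=p-piv; a0=np.degrees(np.arctan2(d[1],d[0])); print(np.hypot(*d),a0)
for k in range(1,13):
        t=-3.6*k; a=np.radians(a0-t); q=piv+70*np.array([np.cos(a),np.sin(a)])
        print(k,np.degrees(a).round(1),(M.T@np.append(q-p,0)),t)
```

```text
t 9.875 tcp [ 550.  -174.7   67.6] yaw y -81.9 gap 12.9 F [-3.2  1.1  5.7]
69.92380680308236 5.960443930749084
1 9.6 [ 0.  -4.4 -0.1] -3.6
2 13.2 [ 0.  -8.8  0.1] -7.2
3 16.8 [  0.  -13.2   0.7] -10.8
4 20.4 [  0.  -17.5   1.5] -14.4
5 24.0 [  0.  -21.7   2.5] -18.0
6 27.6 [  0.  -25.9   3.9] -21.6
7 31.2 [  0.1 -30.    5.5] -25.2
8 34.8 [  0.1 -34.    7.3] -28.8
9 38.4 [  0.1 -37.9   9.4] -32.4
10 42.0 [  0.1 -41.6  11.8] -36.0
11 45.6 [  0.1 -45.2  14.3] -39.6
12 49.2 [  0.1 -48.6  17.1] -43.2
```

Go to about 45.6° world (about 44° relative), then settle, release slowly and lift off.

move_arm --deltas '[[[0,-4.4,0],-3.6],[[0,-8.8,0.1],-7.2],[[0,-13.2,0.7],-10.8],[[0,-17.5,1.5],-14.4],[[0,-21.7,2.5],-18],[[0,-25.9,3.9],-21.6],[[0,-30,5.5],-25.2],[[0,-34,7.3],-28.8],[[0,-37.9,9.4],-32.4],[[0,-41.6,11.8],-36],[[0,-45.2,14.3],-39.6],[[0,-45.2,14.3],-39.6]]'

```text
time: 11.38
tool_pos: [530.4, -130.6, 67.8]
tcp_rot: [-75.2, 89.8, 152.6]
ft_force: [2.4, 5.8, 1.1]
finger_gap: 13.1
```

move_arm --deltas '[[[0,0,0],0],[[0,0,0],0],[[0,0,0],0],[[0,0,0],0],[[0,0,0],0],[[0,0,0],0],[[0,0,0],0],[[0,0,0],0]]' --jaw 1

```text
time: 12.38
tool_pos: [530.5, -130.6, 67.8]
tcp_rot: [-75.5, 89.8, 152.3]
ft_force: [0.3, 0.3, -0.4]
finger_gap: 85.5
```

move_arm --deltas '[[[-25,0,0],0],[[-50,0,0],0],[[-80,0,0],0],[[-110,0,0],0],[[-140,0,0],0],[[-140,0,0],0],[[-140,0,0],0],[[-140,0,0],0]]'

```text
time: 13.38
tool_pos: [530.1, -130.6, 206.1]
tcp_rot: [-71.9, 89.6, 155.9]
ft_force: [-0.4, 0.1, -0.0]
finger_gap: 85.2
```

Run:
```python
from h import *
plan([525,-128,65],95)
s=r.sense(); w,_=r.snapshot("wrist"); p,_=r.snapshot("side"); q,_=r.snapshot("scene")
C=cam("side")
for st,ce,l in blobs(yellow(p)):
    v,u=np.nonzero(l); print(onplane(C,(u[v<=v.min()+3].mean(),v.min()+2.5),95).round(1))
a=np.hstack([w[:,:,::-1][:,120:520],cv2.resize(p[120:220,250:350,::-1],(400,400))]); cv2.imwrite("pics/c2.png",a)
```

```text
t 13.375 tcp [ 530.1 -130.6  206.1] yaw y -42.2 gap 85.2 F [-0.4  0.1 -0. ]
[ 460.2 -334.7   95. ]
[ 529.  -127.2   95. ]
[ 322.4 -113.9   95. ]
[604.5 273.7  95. ]
[295.5 304.2  95. ]
```

View pics/c2.png

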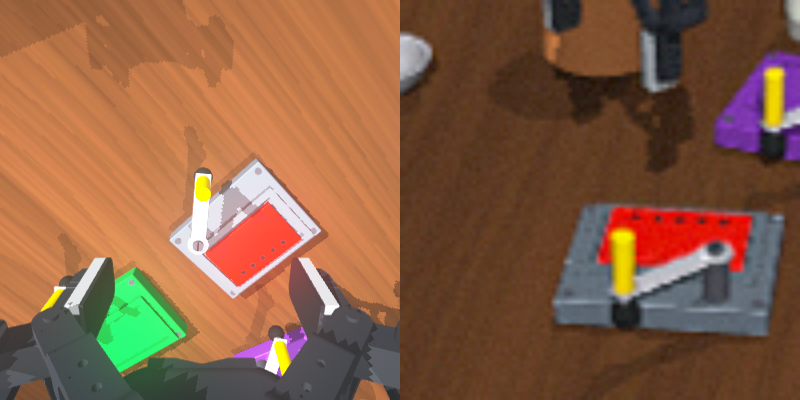

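The clip is parked with its foot off the holder's side (wrist crop 203,172). The plate is seated, and the other posts have not moved.

```bash
python3 -c "
from bench import r
print(r.hand_in())"
```

```text
the job is handed in; nothing more can be done
None
```

The clip check is done and handed in at about 13.5 s of the 42 s allowed.

- **Closing:** I pinched the red clip's post and swung it to about -38° from the plate's x, which is past the -34° mark. The side and scene pictures showed the foot on the red plate. I held it there for 2.5 s.
- **Opening:** I swung it back to about +45°, let go and lifted 140 mm clear. The last pictures show the foot beyond the holder's side and the red plate seated in its holder.
- **Other clips:** From the side camera, the white, green, blue and purple posts measure the same as at the start.
- **Forces:** The largest wrist force I read between moves was about 14 N.

**Disagreements:**
- The side and scene cameras placed the red post about 10 mm apart in y at first. The value I used, picked by eye on an enlarged scene crop, fitted the 70 mm post radius, and the pinch held.
- The automatic red mask missed the plate in the scene view, so I took its corners by eye from that same crop.

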